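Load the chime-bar drilling jig in pip order and bring the swing-arm drill back over it

ROBOT

A 7-joint arm with a two-finger parallel gripper is mounted at the origin on the work surface. World frame = base frame: x ahead of the robot, y to its left, z up, the work surface at z = 0. Lengths are in m, angles in rad, forces in N, time in s.
With the tool pointing down it reaches from about 0.425 to 0.95 m from the base axis. Payload 4.7 kg.
Tool frame: the origin (TCP) lies between the finger pads; the fingertips stand 25 mm ahead of it and the grasp point (between the pads) lies 6 mm ahead of it; x points along the fingers, z is the direction in which the jaws open and shut, and the axes are right-handed (so a half turn about x gives the same grasp; the last joint's range is limited). The gripper opens to 85 mm and grips with 20 to 120 N. Pads are 22 mm wide; open, the fingers measure 114 mm over their backs; the gripper's body (76 mm by 85 mm) begins 54 mm behind the grasp point. The pads swing forward as they close: fully open they stand 13 mm farther back than shut.
Start: joints at [1.303, 0.469, -0.049, 1.532, 0.024, 1.141, -0.082], TCP at [0.16, -0.656, 0.256] pointing down, gripper open.
Joint ranges: [-2.59, 2.59], [-0.33, 1.99], [-1.39, 1.29], [0.1, 2.45], [-1.04, 4.18], [0.21, 1.99], [-2.66, 2.66]. Speed limits (rad/s): [2.57, 2.57, 3.14, 3.14, 3.14, 3.14, 3.14].

INTERFACE

Orientations are given as a 3x3 rotation matrix whose columns are the frame's x, y, z axes.
In Python, from rig import * gives the robot as it stands. Calls block until the motion is done:
- movep(position, orientation): joint-space move of the TCP to a pose.
- move_l(position, attitude=None, feed=0.15, until_force=None): straight line of the TCP; attitude=None keeps the orientation; feed is the mean speed in m/s. With until_force (N) it stops when the force on the tool has changed by that much, and returns True; else False.
- move_joints(angles): joint-space move.
- command_gripper(opening, newtons=None): finger opening in m; newtons is the grip in N (None keeps the last); returns when the fingers have stopped.
- sleep(seconds).
- inverse_kinematics(position, orientation): joint angles nearest the present ones, or None.
- sense(): the state.
- camera(name): name is "scene" or "top" or "wrist"; returns (picture, depth): 384x512x3 uint8, red, green, blue; 384x512 float32, m along the optical axis (not along the pixel's ray), 0 where there is no reading.
- camera_params(name): a dict with "K" (3x3 intrinsics, pixels), "dist" ([k1, k2, p1, p2, k3] as OpenCV has them; the pictures are not rectified), "position" and "rotation" of the camera in the world; the wrist camera has in their place "tool_from_camera" (4x4, takes a point from camera to tool coordinates, whose origin is the TCP and whose axes are the tool frame's). Camera axes: x right, y down, z forward; pixel columns grow to the right and rows downward; lengths in m; the calibration is good to about 2 mm. A picture is of the moment at which its call begins: read the wrist's pose just before it. camera_params takes no time and is no camera call.
A pose or a line that the arm cannot do raises Unreachable and nothing moves.
- finish_job(): hands the job in, once; it reports no verdict.
The state is a dict: "time_s": time; "joint_pos": joint angles; "qd": joint speeds; "joint_efforts": joint torques, N m; "position": TCP position; "tcp_rot": TCP orientation; "wrist_force": force on the tool from outside, world axes, zero at the start; "ft_torque": the same for the moment, N m; "finger_gap": finger opening in m.
Only numpy, scipy, OpenCV 4.12 (cv2) and the standard library are available. Lean on these libraries where they do the work, as an engineer would, in place of code of your own. Each camera call takes 0.05 s, during which the arm holds its last target.

TASK

Get the drilling jig ready: gently swing the drill arm by its handle back to its parking stop, put the brush that was left on the jig in the tool tray, then load the chime-bar blanks lying on the bench flat and fully down in the pockets cut to their lengths, one at a time in pip order - the longest (one pip) first, down to the shortest (five pips); a set may be short of some bars, whose pockets stay empty. When all are in, gently swing the drill arm back until it meets its working stop over the one-pip pocket, and let go; leave the other things on the bench alone.

Things in the scene. Friction and masses are not known exactly. Their poses are not given: they have to be found in the camera images.
- drill_arm (a joint): swing of the drill arm about the pillar, rad: 0 = against its working stop, bit over pocket 1; grows clockwise seen from above, bit passing pockets 2 to 5 at 0.185, 0.37, 0.555, 0.74; 1.45 = against its parking stop, clear of the jig. The bit hangs 250 mm from the pillar axis, tip 85 mm above the bench. The arm stays where it is left; it takes about 2 N at the handle, more if moved fast.
- handle (a point): middle of the drill arm's guiding handle: a level black rubber bar, 26 mm diameter, 110 mm long, pointing straight out from the pillar beyond the motor, 215 mm above the bench and 345 mm from the pillar axis. The motor (66 mm diameter, top at 400 mm) stands 95 mm further in on the same line. Take it from above, a finger on either flank.
- pillar_axis (a point): a point on the axis of the 42 mm steel pillar about which the drill arm swings, 215 mm above the bench (handle height).
- drill_stand: the fixed drill stand with the fan-shaped white jig board on its foot (board top 18 mm above the bench); origin on the bench at the pillar axis; the board spreads towards its -x.
- brush: bench brush, 180 mm long, 40 mm high, about 130 g: head with stiff bristles (100 x 40 mm) and in line a handle (82 x 24 mm). Starts bristles down across the jig's pockets. Origin at the bristles' underside at the balance point, 70 mm from the head's end, 110 mm from the handle's end; x runs from handle to head, z from bristles to back.
- brush_grip (a point): the brush's grip point, on the wooden back of the head (40 mm wide in y there, from 24 to 40 mm above the bristles' underside), 30 mm above the brush's origin.
- tool_tray: fixed open grey tool tray on the bench, 270 (x) x 120 (y) mm outside, 35 mm high, walls and floor 5 mm; origin at the centre of its underside.
- bar1: dark hardwood chime-bar blank, 160 (x) x 30 (y) x 20 (z) mm, both ends and both faces alike; origin at its centre. May be absent (None).
- bar2: dark hardwood chime-bar blank, 140 (x) x 30 (y) x 20 (z) mm, both ends and both faces alike; origin at its centre. May be absent (None).
- bar3: dark hardwood chime-bar blank, 120 (x) x 30 (y) x 20 (z) mm, both ends and both faces alike; origin at its centre. May be absent (None).
- bar4: dark hardwood chime-bar blank, 100 (x) x 30 (y) x 20 (z) mm, both ends and both faces alike; origin at its centre. May be absent (None).
- bar5: dark hardwood chime-bar blank, 80 (x) x 30 (y) x 20 (z) mm, both ends and both faces alike; origin at its centre. May be absent (None).
- pocket1: jig pocket with one black pip beyond its outer end, for the 160 mm bar: 163 x 33 mm at the floor, 168 x 38 at the mouth, 9 mm deep; fixed to the drill stand; origin at the centre of its floor, 18 mm above the bench (a seated bar's centre is 10 mm above it); x along the pocket, away from the pillar. Pockets fan out 0.185 rad apart.
- pocket2: jig pocket with two black pips beyond its outer end, for the 140 mm bar: 143 x 33 mm at the floor, 148 x 38 at the mouth, 9 mm deep; fixed to the drill stand; origin at the centre of its floor, 18 mm above the bench (a seated bar's centre is 10 mm above it); x along the pocket, away from the pillar. Pockets fan out 0.185 rad apart.
- pocket3: jig pocket with three black pips beyond its outer end, for the 120 mm bar: 123 x 33 mm at the floor, 128 x 38 at the mouth, 9 mm deep; fixed to the drill stand; origin at the centre of its floor, 18 mm above the bench (a seated bar's centre is 10 mm above it); x along the pocket, away from the pillar. Pockets fan out 0.185 rad apart.
- pocket4: jig pocket with four black pips beyond its outer end, for the 100 mm bar: 103 x 33 mm at the floor, 108 x 38 at the mouth, 9 mm deep; fixed to the drill stand; origin at the centre of its floor, 18 mm above the bench (a seated bar's centre is 10 mm above it); x along the pocket, away from the pillar. Pockets fan out 0.185 rad apart.
- pocket5: jig pocket with five black pips beyond its outer end, for the 80 mm bar: 83 x 33 mm at the floor, 88 x 38 at the mouth, 9 mm deep; fixed to the drill stand; origin at the centre of its floor, 18 mm above the bench (a seated bar's centre is 10 mm above it); x along the pocket, away from the pillar. Pockets fan out 0.185 rad apart.
- mallet: wooden mallet lying down, head 66 x 115 x 80 mm, handle 200 mm; loose, not part of the job; origin at the underside.
- tape: tape measure 68 x 40 x 66 mm; loose, not part of the job; origin at the underside.
- try_square: try square, wooden stock 115 mm, steel blade 150 mm; loose, not part of the job; origin at the underside.
- sanding_block: cork sanding block 110 x 60 x 34 mm; loose, not part of the job; origin at the underside.
- pencil_tin: steel tin of pencils, 76 mm diameter, pencils up to 165 mm high; loose, not part of the job; origin at the underside.
- offcut: pine offcut 200 x 70 x 22 mm; loose, not part of the job; origin at the underside.
Not all that is in view belongs to the job. Leave any pink look-alike of the bar4 alone.

How it is judged:
By the outcome, as a careful person would: the job done as asked, in the order asked, and still so for the second after the job is handed in, with the robot touching nothing.
Of bar1, bar2, bar3, bar4, bar5 only 3 to 5 are there at a start; the rules pass over those that are not, and their reading is None.
At some moment in a run one of bar1, bar2, bar3, bar4, bar5, brush may be knocked a few centimetres aside while the robot is not near it.
Once in a run the grip may slacken for a moment while it holds something.
It also fails if it takes over 210 s, if anything falls off the work surface, if the arm or the gripper's body presses on something with over 40 N, if the wrist force passes 120 N, or if a joint passes its speed limit or range.

## Working session

There is one attempt and no reset: what is moved stays moved. The work goes in short steps, each a Python script; the robot and the scene stay as the last script left them, time stands still between calls to the robot, and variables do not carry over. Pictures are saved under pics/ and viewed, and the job is handed in when it is done.

```bash
ls; mkdir -p pics
python3 - <<'E'
from rig import *
import cv2,numpy as np
for n in ["scene","top","wrist"]:
    p,d=camera(n); cv2.imwrite(f"pics/a_{n}.png",p[:,:,::-1]); np.save(f"pics/a_{n}_d.npy",d)
    print(n,camera_params(n))
s=sense(); print({k:s[k] for k in s})
E
```

```text
pics
scene {'K': array([[353.36407814,   0.        , 248.16787414],
       [  0.        , 353.36407814, 189.99991291],
       [  0.        ,   0.        ,   1.        ]]), 'dist': array([0.00596751, 0.        , 0.        , 0.        , 0.        ]), 'position': array([ 1.34560111, -0.12502904,  0.78764967]), 'rotation': array([[ 0.12713644,  0.60536198, -0.785731  ],
       [ 0.9916826 , -0.06156562,  0.11302788],
       [ 0.02004877, -0.79356572, -0.60815417]])}
top {'K': array([[384.32354368,   0.        , 248.96563423],
       [  0.        , 384.32354368, 191.3313382 ],
       [  0.        ,   0.        ,   1.        ]]), 'dist': array([0.00439553, 0.        , 0.        , 0.        , 0.        ]), 'position': array([ 0.49638527, -0.03330293,  1.39337807]), 'rotation': array([[ 0.01819785, -0.99893302,  0.042446  ],
       [-0.99979221, -0.01857071, -0.00840655],
       [ 0.00918583, -0.0422842 , -0.99906339]])}
wrist {'K': array([[328.33231086,   0.        , 256.373346  ],
       [  0.        , 328.33231086, 190.02497554],
       [  0.        ,   0.        ,   1.        ]]), 'dist'
[... 551 characters left out ...]
4095313, -0.08230646]), 'qd': array([ 0.00066488, -0.00075846, -0.00016993, -0.00465233,  0.00029606,
        0.0007175 ,  0.00036688]), 'joint_efforts': array([ 1.15337847e-03, -5.10767627e+01, -4.63970716e-02, -2.37976813e+01,
        1.07547117e-02,  5.40545181e-03,  2.08414525e-05]), 'position': array([ 0.15958762, -0.65545911,  0.25549488]), 'tcp_rot': array([[-3.84177099e-04,  9.71618276e-01,  2.36553965e-01],
       [ 1.40787762e-03,  2.36554274e-01, -9.71617257e-01],
       [-9.99998935e-01, -4.02340652e-05, -1.45879836e-03]]), 'wrist_force': array([-0.13666816,  0.17704827,  0.25813766]), 'ft_torque': array([-0.00643152,  0.02948075, -0.00067393]), 'finger_gap': 0.08585393923401954}
```

View pics/a_scene.png

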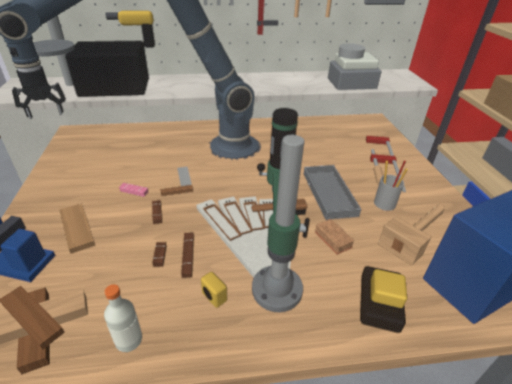

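View pics/a_top.png

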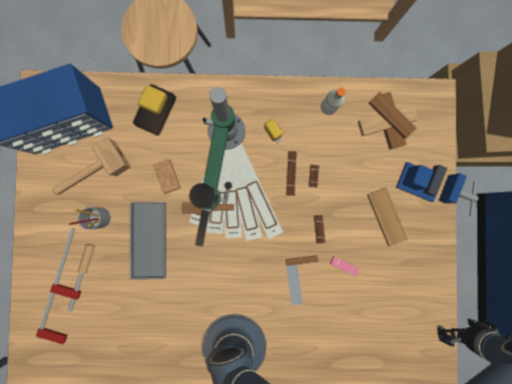

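Run:
```python
import cv2
p=cv2.imread("pics/a_top.png")
cv2.imwrite("pics/a_top1.png",cv2.resize(p[110:290,140:360],None,fx=3.3,fy=3.3,interpolation=cv2.INTER_CUBIC))
p=cv2.imread("pics/a_scene.png")
cv2.imwrite("pics/a_sc1.png",cv2.resize(p[120:320,110:380],None,fx=2.9,fy=2.9,interpolation=cv2.INTER_CUBIC))
```

```text
(no output)
```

View pics/a_top1.png

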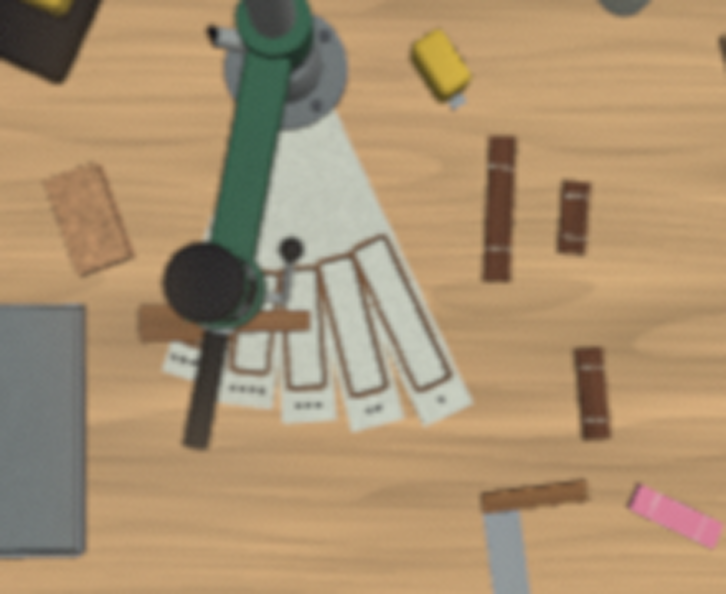

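View pics/a_sc1.png

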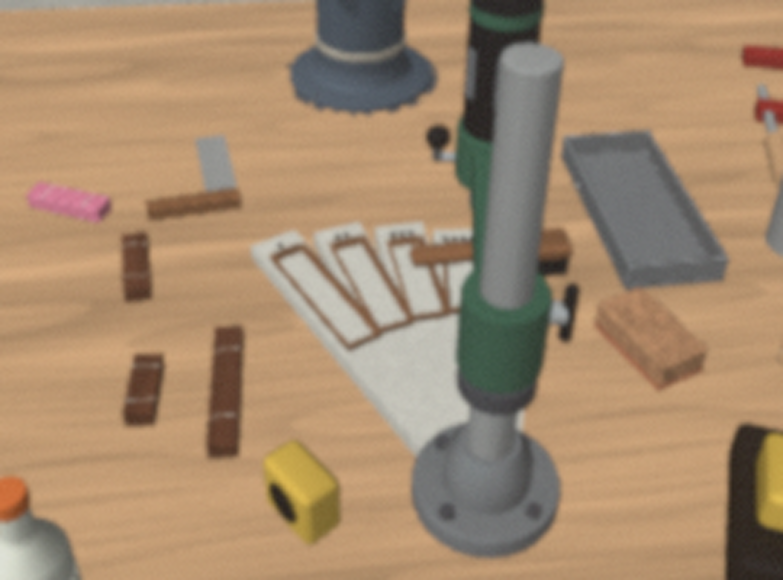

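```bash
cat > h.py <<'E'
from rig import *
import cv2,numpy as np
def cam_pose(n,s=None):
    c=camera_params(n)
    if n!="wrist": return c["K"],c["dist"],c["position"],c["rotation"]
    s=s or sense(); T=c["tool_from_camera"]; R=s["tcp_rot"]
    return c["K"],c["dist"],s["position"]+R@T[:3,3],R@T[:3,:3]
def snap(n,name=None):
    s=sense(); cp=cam_pose(n,s); p,d=camera(n)
    if name: cv2.imwrite(f"pics/{name}.png",p[:,:,::-1]); np.save(f"pics/{name}_d.npy",d)
    return p,d,cp
def cast(cp,px,z):
    K,D,P,R=cp; px=np.asarray(px,float).reshape(-1,1,2)
    u=cv2.undistortPoints(px,K,D).reshape(-1,2)
    r=np.c_[u,np.ones(len(u))]@R.T
    t=(z-P[2])/r[:,2]
    return P+r*t[:,None]
def proj(cp,pts):
    K,D,P,R=cp; pts=np.asarray(pts,float).reshape(-1,3)
    c=(pts-P)@R
    return cv2.projectPoints(c,np.zeros(3),np.zeros(3),K,D)[0].reshape(-1,2)
def dpts(cp,d,px):
    px=np.asarray(px,int); z=d[px[:,1],px[:,0]]
    K,D,P,R=cp; u=cv2.undistortPoints(px.astype(float).reshape(-1,1,2),K,D).reshape(-1,2)
    return P+(np.c_[u,np.ones(len(u))]*z[:,None])@R.T
def down(yaw):
    """tool pointing down, jaw axis (z) along horizontal angle yaw"""
    x=np.array([0,0,-1.]); z=np.array([np.cos(yaw),np.sin(yaw),0]); y=np.cross(z,x)
    return np.c_[x,y,z]
def rects(p,cp,z,mask,amin=60):
    """list of (centre xyz, length, width, axis angle, pixel)"""
    out=[]
    for c in cv2.findContours(mask,cv2.RETR_EXTERNAL,cv2.CHAIN_APPROX_NONE)[0]:
        if cv2.contourArea(c)<amin: continue
        w=cast(cp,c.reshape(-1,2),z)[:,:2]
        (cx,cy),(a,b),th=cv2.minAreaRect((w*1000).astype(np.float32))
        th=np.deg2rad(th)
        if a<b: a,b=b,a; th+=np.pi/2
        out.append((np.array([cx,cy])/1000,a,b,(th+np.pi/2)%np.pi-np.pi/2,c.reshape(-1,2).mean(0)))
    return out
def darkmask(p):
    h=cv2.cvtColor(p,cv2.COLOR_RGB2HSV)
    m=((h[...,0]<14)|(h[...,0]>172))&(h[...,1]>80)&(h[...,2]<125)
    return cv2.morphologyEx(m.astype(np.uint8)*255,cv2.MORPH_CLOSE,np.ones((3,3)))
E
python3 - <<'E'
from h import *
p,d,cp=snap("top")
for r in rects(p,cp,0.02,darkmask(p)): print(np.round(r[0],3),round(r[1]),round(r[2]),round(r[3],2),np.round(r[4]))
h=cv2.cvtColor(p,cv2.COLOR_RGB2HSV); 
for px in [(291,180),(314,176),(319,228),(302,260)]: print(px,p[px[1],px[0]],h[px[1],px[0]])
q=lambda *px:np.round(dpts(cp,d,px),3)
print("board",q((235,165),(264,215),(255,200),(225,228),(265,231),(302,300)))
print("pillartop",q((219,95),(228,130)),"handle",q((201,236),(203,228),(200,240)),"motor",q((201,195)),"tray floor",q((148,240)), "brush",q((228,207)))
E
```

```text
[ 0.426 -0.297] 97 28 0.1 [319. 229.]
[ 0.616 -0.275] 75 28 -0.07 [314. 175.]
[ 0.624 -0.194] 153 28 -0.04 [291. 173.]
(291, 180) [95 62 45] [ 10 134  95]
(314, 176) [90 59 42] [ 11 136  90]
(319, 228) [98 65 48] [ 10 130  98]
(302, 260) [133  96  63] [ 14 134 133]
board [[ 0.649  0.007  0.014]
 [ 0.471 -0.1    0.015]
 [ 0.524 -0.067  0.019]
 [ 0.423  0.038  0.021]
 [ 0.414 -0.105  0.019]
 [ 0.169 -0.242  0.001]]
pillartop [[0.772 0.037 0.459]
 [0.741 0.026 0.186]] handle [[0.409 0.099 0.232]
 [0.433 0.094 0.228]
 [0.396 0.102 0.225]] motor [[0.527 0.082 0.399]] tray floor [[0.374 0.313 0.007]] brush [[0.497 0.027 0.066]]
```

Run:
```python
from h import *
p,d,cp=snap("top","t2")
ys,xs=np.mgrid[0:384,0:512]; px=np.c_[xs.ravel(),ys.ravel()]
W=dpts(cp,d,px).reshape(384,512,3)
roi=(xs>185)&(xs<250)&(ys>70)&(ys<255)
def info(m,name):
    q=W[m]; print(name,m.sum(),np.round(np.median(q,0),4),np.round(q.min(0),3),np.round(q.max(0),3))
info(roi&(W[...,2]>.42)&(ys<120),"pillar top")
m=roi&(W[...,2]>.42)&(ys<120); print(np.c_[xs[m],ys[m]].min(0),np.c_[xs[m],ys[m]].max(0))
m=roi&(ys>190)&(W[...,2]>.36); info(m,"motor"); print(np.c_[xs[m],ys[m]].min(0),np.c_[xs[m],ys[m]].max(0))
g=p.max(2)<70
m=(roi&(ys>205)&(W[...,2]>.2)&(W[...,2]<.25)&g); info(m,"handle")
c=max(cv2.findContours(m.astype(np.uint8),0,1)[0],key=cv2.contourArea); print(cv2.minAreaRect(c))
(a,b),(w,hh),t=cv2.minAreaRect(c)
bx=cv2.boxPoints(cv2.minAreaRect(c)); print(np.round(bx,1)); print(np.round(cast(cp,bx,.222),3))
# flange
h=cv2.cvtColor(p,cv2.COLOR_RGB2HSV)
# jig view
cv2.imwrite("pics/jig.png",cv2.resize(p[140:245,180:290,::-1],None,fx=7,fy=5.7,interpolation=cv2.INTER_CUBIC)[:600,:800])
cv2.imwrite("pics/jig.png",cv2.resize(p[145:245,185:290,::-1],None,fx=6,fy=6,interpolation=cv2.INTER_CUBIC))
```

```text
pillar top 295 [0.7667 0.0408 0.4586] [ 0.496 -0.033  0.42 ] [0.792 0.062 1.393]
[187  80] [246 117]
motor 411 [0.517  0.0794 0.3988] [ 0.493 -0.033  0.365] [0.539 0.115 1.393]
[189 191] [249 253]
handle 153 [0.4475 0.0953 0.2256] [0.402 0.08  0.217] [0.487 0.108 0.233]
((202.09268188476562, 224.23414611816406), (6.4255595207214355, 28.21658706665039), 12.094757080078125)
[[196.  237.4]
 [201.9 209.8]
 [208.2 211.1]
 [202.3 238.7]]
[[0.404 0.115 0.222]
 [0.487 0.099 0.222]
 [0.484 0.08  0.222]
 [0.4   0.096 0.222]]
```

View pics/jig.png

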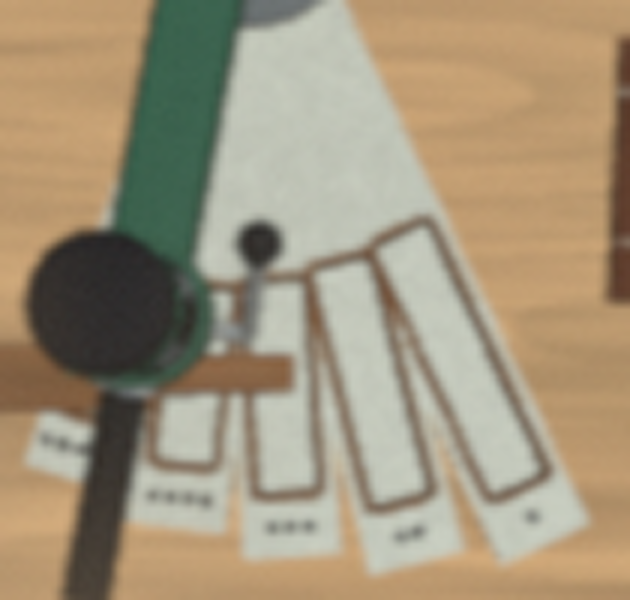

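Run:
```python
from h import *
from scipy.optimize import least_squares
p=cv2.imread("pics/t2.png"); d=np.load("pics/t2_d.npy"); cp=cam_pose("top")
ys,xs=np.mgrid[0:384,0:512]; W=dpts(cp,d,np.c_[xs.ravel(),ys.ravel()]).reshape(384,512,3)
m=(W[...,2]>.44)&(W[...,2]<.48)&(ys<130)&(xs>190)&(xs<250)
c=np.c_[xs[m],ys[m]].astype(np.int32); e=cv2.minEnclosingCircle(c); print("circ",e,cast(cp,[e[0],c.mean(0)],.459))
C={1:[(430,217),(373,247),(490,500),(548,470)],2:[(372,252),(312,270),(373,508),(433,493)],3:[(305,278),(247,285),(256,496),(320,494)]}
L={}
for k,v in C.items():
    w=cast(cp,np.array(v)/6+[184.6,144.6],.022)[:,:2]; i=w[:2].mean(0); o=w[2:].mean(0); L[k]=(i,o)
    print(k,np.round((i+o)/2,4),"len",np.linalg.norm(o-i),"wid",np.linalg.norm(w[0]-w[1]),"ang",np.arctan2(*(o-i)[::-1]))
def f(x):
    r=[]
    for k,(i,o) in L.items():
        a=x[2]-(k-1)*.185; n=np.array([-np.sin(a),np.cos(a)])
        r+=[(i-x[:2])@n,(o-x[:2])@n]
    return r
s=least_squares(f,[.767,.04,-2.7]); print(s.x,np.round(s.fun,4))
for k,(i,o) in L.items(): print(k,np.linalg.norm((i+o)/2-s.x[:2]))
# arm angle
for pt in [(.517,.0794)]: print(np.arctan2(pt[1]-s.x[1],pt[0]-s.x[0]))
```

```text
circ ((217.0, 95.5), 9.013978004455566) [[0.77023445 0.04164657 0.459     ]
 [0.7700951  0.04160397 0.459     ]]
1 [ 0.5092 -0.0896] len 0.1657040245391618 wid 0.03841101677727286 ang -2.6893815709216633
2 [ 0.495  -0.0378] len 0.14671520665846938 wid 0.0372912262554769 ang -2.873538168085667
3 [0.4895 0.0159] len 0.1268590368638635 wid 0.03473938052449738 ang -3.0652867689563346
[ 0.77489237  0.03883156 -2.69067858] [-0.0003 -0.0001  0.0002  0.0005  0.0001 -0.0005]
1 0.2951691082881465
2 0.29020559314912026
3 0.28629118524064906
2.98556364625101
```

```bash
cat >> h.py <<'E'
PIL=np.array([0.773,0.040]); PHI0=-2.6907
def hpose(q,r=.345):
    a=PHI0-q; return PIL+r*np.array([np.cos(a),np.sin(a)]), down(a-np.pi/2)
def st(t=""):
    s=sense(); print(t,round(s["time_s"],1),np.round(s["position"],4),"F",np.round(s["wrist_force"],1),"gap",round(s["finger_gap"],4))
    return s
E
python3 - <<'E'
from h import *
for q in np.arange(0,1.46,.145):
    xy,R=hpose(q)
    for f in (0,np.pi):
        a=PHI0-q-np.pi/2+f
        for z in (.221,.32):
            j=inverse_kinematics([*xy,z],down(a)); print(round(q,2),f>0,z,np.round(xy,3),None if j is None else np.round(j,2))
E
```

```text
0.0 False 0.221 [ 0.462 -0.11 ] [ 1.09  0.4  -1.16  1.99  0.43  1.03  1.75]
0.0 False 0.32 [ 0.462 -0.11 ] [ 1.16  0.25 -1.17  1.86  0.24  1.2   1.93]
0.0 True 0.221 [ 0.462 -0.11 ] [ 0.6   0.22 -0.52  2.01  0.14  0.94 -1.11]
0.0 True 0.32 [ 0.462 -0.11 ] [ 0.66  0.12 -0.56  1.88  0.07  1.16 -1.04]
0.14 False 0.221 [ 0.444 -0.064] [ 1.03  0.33 -1.16  2.04  0.37  0.99  1.56]
0.14 False 0.32 [ 0.444 -0.064] [ 1.14  0.17 -1.19  1.91  0.17  1.17  1.76]
0.14 True 0.221 [ 0.444 -0.064] [ 0.59  0.19 -0.6   2.06  0.13  0.93 -1.35]
0.14 True 0.32 [ 0.444 -0.064] [ 0.65  0.08 -0.63  1.93  0.05  1.15 -1.26]
0.29 False 0.221 [ 0.432 -0.015] [ 0.83  0.24 -1.    2.08  0.24  0.95  1.43]
0.29 False 0.32 [ 0.432 -0.015] [ 0.86  0.07 -0.95  1.94  0.07  1.16  1.62]
0.29 True 0.221 [ 0.432 -0.015] [ 0.58  0.17 -0.7   2.09  0.14  0.93 -1.61]
0.29 True 0.32 [ 0.432 -0.015] [ 0.67  0.05 -0.75  1.95  0.04  1.15 -1.5 ]
0.43 False 0.221 [0.428 0.035] [ 0.83  0.28 -1.15  2.08  0.31  0.97  1.1 ]
0.43 False 0.32 [0.428 0.035] [ 0.89  0.09 -1.1   1.95  0.09  1.16  1.34]
0.43 True 0.221 [0.428 0.035] [ 0.56  0.18 
[... 1471 characters left out ...]
1   0.4   0.72  1.85 -0.31  1.01 -2.53]
1.16 True 0.32 [0.511 0.265] [-1.11  0.3   0.72  1.72 -0.21  1.2  -2.62]
1.3 False 0.221 [0.546 0.3  ] [ 0.09  0.61 -0.97  1.66  0.54  1.17 -0.3 ]
1.3 False 0.32 [0.546 0.3  ] [ 0.15  0.55 -1.07  1.54  0.49  1.35 -0.26]
1.3 True 0.221 [0.546 0.3  ] [-1.2   0.55  0.92  1.74 -0.49  1.1  -2.55]
1.3 True 0.32 [0.546 0.3  ] [-1.21  0.44  0.92  1.62 -0.37  1.26 -2.65]
1.45 False 0.221 [0.586 0.33 ] [ 0.03  0.68 -0.96  1.54  0.58  1.23 -0.45]
1.45 False 0.32 [0.586 0.33 ] [ 0.04  0.61 -1.    1.42  0.51  1.39 -0.4 ]
1.45 True 0.221 [0.586 0.33 ] [-1.25  0.73  1.11  1.62 -0.69  1.23 -2.57]
1.45 True 0.32 [0.586 0.33 ] [ 0.11  0.69 -1.18  1.41  0.63  1.45  2.66]
```

Run:
```python
from h import *
q=.607; xy,R=hpose(q,.347)
print(xy)
p0=sense()["position"]
move_l([p0[0],p0[1],.42],feed=.25)
movep([0.42,-0.10,.42],R); st()
move_l([*xy,.40],R,feed=.2); s=st(); print(np.round(s["joint_pos"],2))
p,d,cp=snap("wrist","w1")
snap("scene","s1")
```

```text
[0.43021953 0.0939495 ]
 3.2 [ 0.42   -0.1009  0.4199] F [-1.   0.5  0.2] gap 0.0856
 4.4 [0.4303 0.093  0.3999] F [ 0.   0.5 -0.4] gap 0.0853
[ 0.68  0.02 -0.98  1.8   0.02  1.33  1.11]
```

View pics/w1.png

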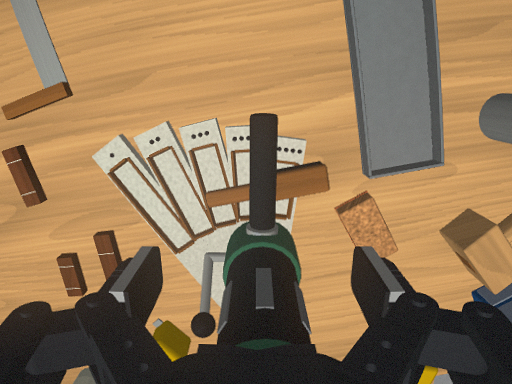

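View pics/s1.png

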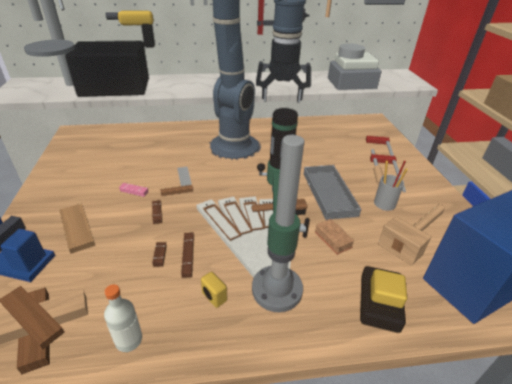

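Run:
```python
from h import *
cp=cam_pose("wrist"); w=cast(cp,[(250,116),(278,116),(263,216),(264,116)],.215); print(w)
for x in w: print(np.hypot(*(x[:2]-PIL)), np.arctan2(x[1]-PIL[1],x[0]-PIL[0])-2*np.pi)
print(cast(cp,[(114,155)],.027), cast(cp,[(302,151)],.027))
```

```text
[[0.37703516 0.09553379 0.215     ]
 [0.38105    0.12053134 0.215     ]
 [0.47440751 0.09226525 0.215     ]
 [0.37905234 0.10802714 0.215     ]]
0.39984016682223156 -3.2809330906780385
0.4001376044715812 -3.344235813499606
0.3031322047613308 -3.3148758882936007
0.39977799797039776 -3.3125870092286633
[[ 0.41262054 -0.12573176  0.027     ]] [[0.45331004 0.15909475 0.027     ]]
```

Run:
```python
from h import *
q=.622; xy,R=hpose(q,.347)
print(move_l([*xy,.221],R,feed=.12,until_force=8)); st()
command_gripper(.02,20); st("grip")
p,d,cp=snap("wrist","w2")
```

```text
False
 6.1 [0.4315 0.0992 0.2216] F [ 0.9 -0.4  0.5] gap 0.0855
grip 6.7 [0.4311 0.099  0.2212] F [-0.7 -1.   1.6] gap 0.0254
```

View pics/w2.png

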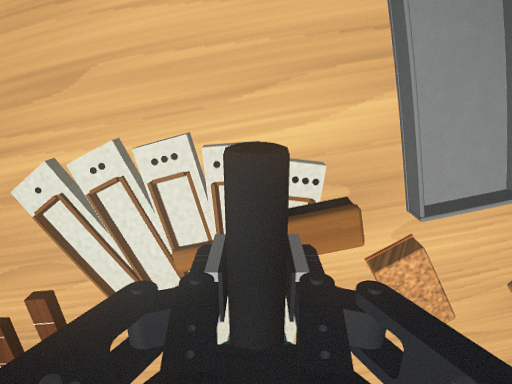

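Run:
```python
from h import *
qs=np.linspace(.622,1.38,9)[1:]
for q in qs:
    xy,R=hpose(q,.347); r=move_l([*xy,.221],R,feed=.08,until_force=12); s=st(f"{q:.2f} {r}")
    if r: break
else:
  for q in [1.42,1.45,1.48]:
    xy,R=hpose(q,.347); r=move_l([*xy,.221],R,feed=.03,until_force=7); s=st(f"{q:.2f} {r}")
    if r: break
print(np.arctan2(s["position"][1]-PIL[1],s["position"][0]-PIL[0])-2*np.pi-PHI0)
```

```text
0.72 False 7.3 [0.4383 0.1316 0.2212] F [-1.2  2.4  2.4] gap 0.025
0.81 False 7.9 [0.4482 0.1625 0.2212] F [-1.4  2.3  5. ] gap 0.0256
0.91 False 8.4 [0.4612 0.1926 0.2212] F [-1.5  2.3  4.5] gap 0.0254
1.00 False 9.0 [0.477  0.2214 0.2212] F [-3.2  2.6  4.9] gap 0.025
1.10 False 9.5 [0.4955 0.2487 0.2212] F [-1.4  3.5  5.1] gap 0.0251
1.19 False 10.1 [0.5166 0.2741 0.2212] F [-1.8  3.3  5.3] gap 0.0251
1.29 False 10.7 [0.5399 0.2974 0.2212] F [-2.1  4.   4.6] gap 0.0251
1.38 False 11.2 [0.5654 0.3183 0.2212] F [-2.1  3.4  4.8] gap 0.0252
1.42 False 11.8 [0.5763 0.3261 0.2212] F [-2.1  2.9  4.8] gap 0.0252
1.45 True 12.2 [0.5834 0.3309 0.2213] F [-0.5 -0.9  3.4] gap 0.0251
-1.444153317111272
```

Run:
```python
from h import *
xy,R=hpose(1.46,.347); r=move_l([*xy,.221],R,feed=.02,until_force=8); s=st(f"{r}")
print(np.arctan2(s["position"][1]-PIL[1],s["position"][0]-PIL[0])-2*np.pi-PHI0)
sleep(.3); st()
command_gripper(.07); s=st()
move_l([*s["position"][:2],.42],feed=.2)
snap("top","t3"); snap("wrist","w3")
p=cv2.imread("pics/t3.png"); cv2.imwrite("pics/t3c.png",cv2.resize(p[70:300,80:360],None,fx=2.6,fy=2.6,interpolation=cv2.INTER_CUBIC))
```

```text
True 12.4 [0.5835 0.3309 0.2212] F [-0.9 -1.2  4.2] gap 0.0254
-1.4442787644019588
 12.7 [0.5834 0.331  0.2213] F [ 0.5 -3.4  3.7] gap 0.0254
 13.2 [0.5827 0.3328 0.2215] F [-0.1 -0.2 -0.1] gap 0.0699
```

View pics/t3c.png

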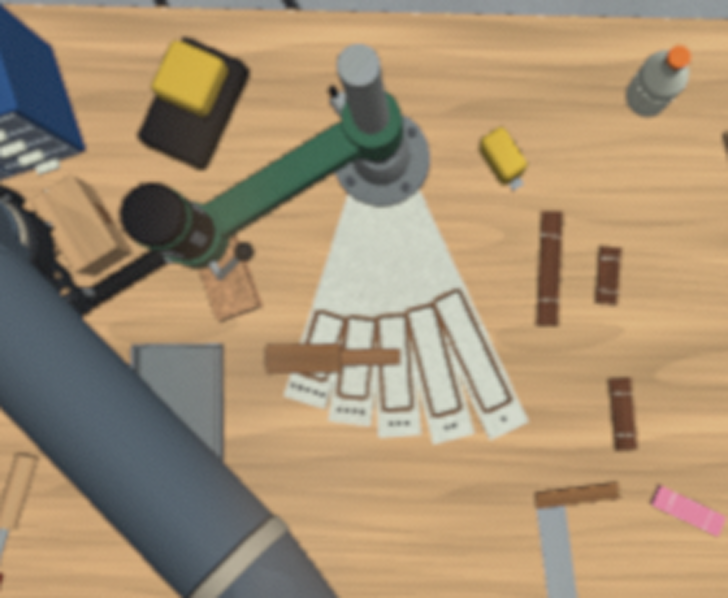

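Run:
```python
from h import *
p,d,cp=snap("top","t4")
ys,xs=np.mgrid[0:384,0:512]; W=dpts(cp,d,np.c_[xs.ravel(),ys.ravel()]).reshape(384,512,3)
h=cv2.cvtColor(p,cv2.COLOR_RGB2HSV)
print(h[207,[185,190,200,210,220,230]],p[207,[185,190,200,210,220,230]],h[235,250])
roi=(xs>175)&(xs<240)&(ys>195)&(ys<222)
m=(roi&(h[...,1]>110)&(W[...,2]>.045)&(W[...,2]<.085)).astype(np.uint8)*255
for r in rects(p,cp,.067,m,20): print(r)
c=max(cv2.findContours(m,0,1)[0],key=cv2.contourArea)
w=cast(cp,c.reshape(-1,2),.067); print(w.min(0),w.max(0),np.median(W[m>0],0))
big=cv2.resize(p[190:245,170:285,::-1],None,fx=6.9,fy=6.9,interpolation=cv2.INTER_CUBIC); mm=cv2.resize(m[190:245,170:285],None,fx=6.9,fy=6.9,interpolation=0)
cv2.drawContours(big,cv2.findContours(mm,0,1)[0],-1,(0,255,0),1); cv2.imwrite("pics/brush.png",big)
```

```text
[[ 14 117 135]
 [ 15 122 132]
 [ 14 123 131]
 [ 14 122 128]
 [ 14 121 148]
 [ 14 123 145]] [[135 102  73]
 [132 100  69]
 [131  97  68]
 [128  96  67]
 [148 110  78]
 [145 107  75]] [ 43  15 200]
(array([0.49433087, 0.0990429 ]), 172.1367950439453, 37.8478889465332, np.float64(-1.5524995757876168), array([206.18918919, 207.08108108]))
[0.47478335 0.01295692 0.067     ] [0.51268293 0.18531715 0.067     ] [0.49600374 0.12012669 0.06642171]
```

View pics/brush.png

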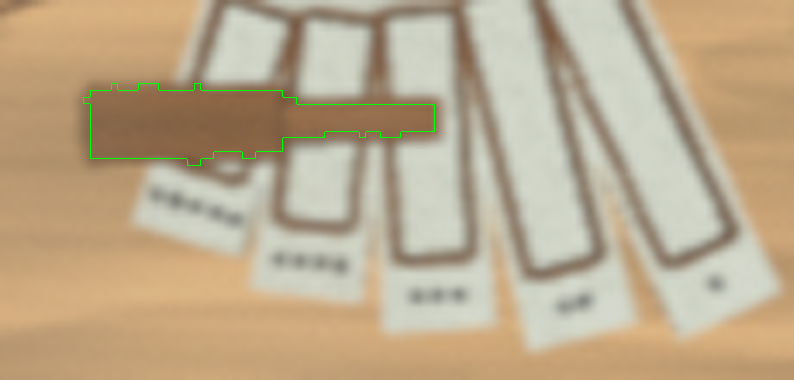

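Run:
```python
from h import *
p,d,cp=snap("top")
snap("wrist","w4")
h=cv2.cvtColor(p,cv2.COLOR_RGB2HSV); ys,xs=np.mgrid[0:384,0:512]
print(h[240,[132,134,148,160,165,170]])
m=((h[...,1]<60)&(h[...,2]<150)&(xs>120)&(xs<180)&(ys>190)&(ys<290)).astype(np.uint8)*255
for r in rects(p,cp,.035,m,200): print(r)
```

```text
[[103  56 109]
 [104  56 110]
 [104  49  98]
 [ 90  10 122]
 [ 16  34 111]
 [ 16 100 183]]
(array([0.35826965, 0.29898291]), 305.0712585449219, 202.4072265625, np.float64(0.03263917592957699), array([145.89795918, 241.65714286]))
```

View pics/w4.png

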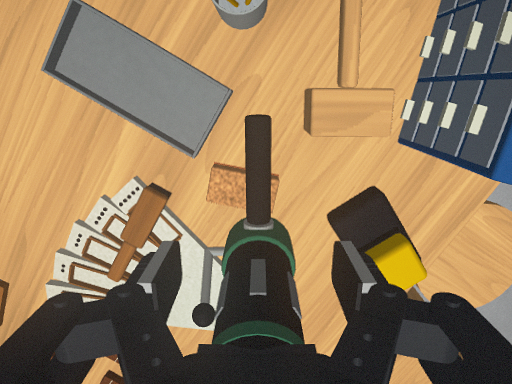

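Run:
```python
from h import *
p=cv2.imread("pics/a_top.png")[:,:,::-1].copy(); cp=cam_pose("top")
h=cv2.cvtColor(p,cv2.COLOR_RGB2HSV); ys,xs=np.mgrid[0:384,0:512]
m=((h[...,1]<70)&(h[...,2]<150)&(xs>120)&(xs<180)&(ys>190)&(ys<290)).astype(np.uint8)*255
for r in rects(p,cp,.035,m,200): print(r)
print(cast(cam_pose("wrist"),[(46,68),(74,1),(231,92),(194,157)],.035))
for t in [.03,0.03+np.pi,0.035-np.pi/2,.035+np.pi/2]:
  for P in ([.495,.117,.063],[.4,.31,.045]):
    j=inverse_kinematics(P,down(t)); print(round(t,2),P,None if j is None else np.round(j,2))
```

```text
(array([0.37709473, 0.30838629]), 266.6567077636719, 122.95144653320312, np.float64(0.02765773727177301), array([147.33944954, 240.        ]))
[[0.24900167 0.25667802 0.035     ]
 [0.24596704 0.36396117 0.035     ]
 [0.50779063 0.37343062 0.035     ]
 [0.51011804 0.25920195 0.035     ]]
0.03 [0.495, 0.117, 0.063] [ 0.1   0.52 -0.52  2.07  0.42  0.66 -0.67]
0.03 [0.4, 0.31, 0.045] [-0.32  0.56 -0.54  2.08  0.48  0.63 -1.16]
3.17 [0.495, 0.117, 0.063] [ 0.47  0.74 -1.07  2.05  0.87  0.89  2.08]
3.17 [0.4, 0.31, 0.045] [ 0.03  0.77 -1.05  2.06  0.91  0.87  1.62]
-1.54 [0.495, 0.117, 0.063] [-0.12  0.48 -0.24  2.08  0.2   0.61 -2.04]
-1.54 [0.4, 0.31, 0.045] [-0.53  0.51 -0.27  2.09  0.24  0.57 -2.51]
1.61 [0.495, 0.117, 0.063] [ 0.28  0.6  -0.77  2.06  0.62  0.73  0.72]
1.61 [0.4, 0.31, 0.045] [-0.14  0.63 -0.78  2.07  0.68  0.71  0.24]
```

Run:
```python
from h import *
s=sense(); R=down(.035+np.pi)
move_l([*s["position"][:2],.46],feed=.25)
movep([.46,.05,.38],R); st()
command_gripper(.085)
p,d,cp=snap("wrist","w5"); s=st(); print(np.round(s["joint_pos"],2))
```

```text
Traceback (most recent call last):
rig.Unreachable: the arm cannot take that pose within its joint ranges
```

Run:
```python
from h import *
s=st()
for P in ([.45,.13,.42],[.495,.117,.40],[.48,.117,.36],[.46,.05,.30],[.495,.117,.30],[.495,.117,.2]):
    for y in (.035,.035+np.pi):
        j=inverse_kinematics(P,down(y)); print(P,round(y,2),None if j is None else np.round(j,2))
```

```text
14.9 [0.5827 0.3332 0.4616] F [-0.8  0.3 -2.2] gap 0.07
[0.45, 0.13, 0.42] 0.04 [ 0.27  0.05 -0.67  1.72  0.03  1.38 -0.36]
[0.45, 0.13, 0.42] 3.18 [ 0.84  0.18 -1.36  1.7   0.18  1.4   2.64]
[0.495, 0.117, 0.4] 0.04 [ 0.27  0.15 -0.66  1.68  0.09  1.35 -0.37]
[0.495, 0.117, 0.4] 3.18 [ 0.75  0.33 -1.34  1.66  0.33  1.41  2.54]
[0.48, 0.117, 0.36] 0.04 [ 0.28  0.14 -0.67  1.77  0.09  1.26 -0.38]
[0.48, 0.117, 0.36] 3.18 [ 0.76  0.33 -1.34  1.76  0.33  1.32  2.53]
[0.46, 0.05, 0.3] 0.04 [ 0.39  0.12 -0.64  1.93  0.08  1.11 -0.24]
[0.46, 0.05, 0.3] 3.18 None
[0.495, 0.117, 0.3] 0.04 [ 0.26  0.22 -0.67  1.84  0.15  1.14 -0.42]
[0.495, 0.117, 0.3] 3.18 [ 0.69  0.43 -1.31  1.82  0.44  1.24  2.43]
[0.495, 0.117, 0.2] 0.04 [ 0.21  0.33 -0.63  1.96  0.24  0.93 -0.51]
[0.495, 0.117, 0.2] 3.18 [ 0.61  0.56 -1.23  1.94  0.6   1.08  2.3 ]
```

Run:
```python
from h import *
R=down(.035)
movep([.45,.10,.42],R); command_gripper(.085)
p,d,cp=snap("wrist","w5"); s=st(); print(np.round(s["joint_pos"],2))
for P in ([.357,.308,.05],[.357,.308,.2]): print(inverse_kinematics(P,down(1.6)))
```

```text
16.3 [0.4503 0.1006 0.4199] F [0.3 0.5 0.6] gap 0.0852
[ 0.33  0.04 -0.66  1.73  0.02  1.38 -0.29]
[-0.087878    0.63647887 -0.9144568   2.14085835  0.77446879  0.7386886
  0.07893644]
[-0.0070795   0.34115264 -0.94919443  2.02509007  0.34314292  0.94145667
  0.46480468]
```

View pics/w5.png

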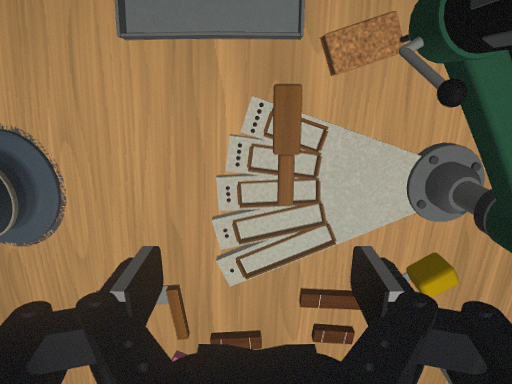

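Run:
```python
from h import *
p=cv2.imread("pics/w5.png")[:,:,::-1].copy(); cp=cam_pose("wrist")
a,b=cast(cp,[(288.5,85.5),(286.5,205)],.067); print(a,b,np.linalg.norm(a-b)); u=(a-b)/np.linalg.norm(a-b)
print("origin",a-.07*u, np.arctan2(u[1],u[0]), cast(cp,[(275.5,120),(302,120)],.067))
cv2.imwrite("pics/w5c.png",cv2.resize(p[75:295,205:360,::-1],None,fx=2.7*1,fy=2.7,interpolation=cv2.INTER_CUBIC))
```

```text
[0.49045691 0.18463347 0.067     ] [0.49799324 0.01077871 0.067     ] 0.1740180216189655
origin [0.49348845 0.11469914 0.067     ] 1.6141176673259876 [[0.47485801 0.13693677 0.067     ]
 [0.51229597 0.13838013 0.067     ]]
```

View pics/w5c.png

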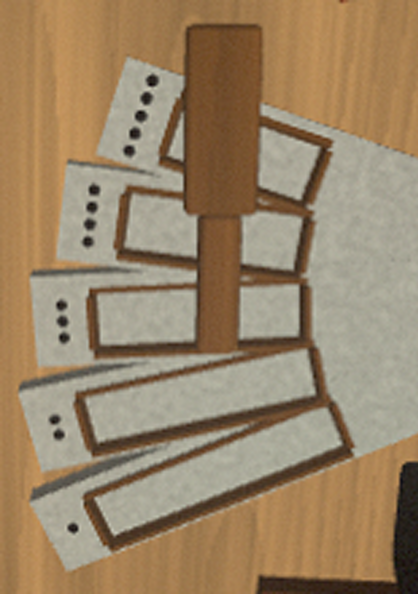

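Run:
```python
from h import *
R=down(.043)
movep([.4935,.116,.16],R)
print(move_l([.4935,.116,.062],R,feed=.12,until_force=8)); st()
command_gripper(.02,40); st("grip")
move_l([.4935,.116,.16],R,feed=.12); st("lift")
snap("wrist","w6")
```

```text
False
 18.3 [0.4941 0.1163 0.0627] F [ 0.4  0.9 -0.2] gap 0.0851
grip 18.8 [0.4939 0.116  0.0625] F [-0.2 -0.9  4.1] gap 0.0392
lift 19.8 [0.4929 0.1157 0.1593] F [-0.2 -0.8 -1.5] gap 0.0395
```

View pics/w6.png

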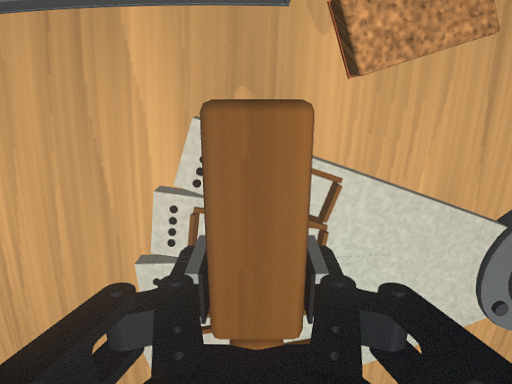

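Run:
```python
from h import *
R=down(1.60)
movep([.360,.308,.15],R); st()
move_l([.360,.308,.065],R,feed=.12)
print(move_l([.360,.308,.038],R,feed=.04,until_force=4)); st()
command_gripper(.056); st("open")
move_l([.360,.308,.25],R,feed=.2); command_gripper(.085)
move_l([.42,.20,.36],R,feed=.25); snap("wrist","w7"); st()
```

```text
20.8 [0.3608 0.307  0.1495] F [-0.  -0.4 -1.5] gap 0.0394
True
 22.2 [0.3598 0.3075 0.04  ] F [-0.8 -1.5  6.3] gap 0.0394
open 22.5 [0.3595 0.3069 0.0395] F [ 0.  -0.2  0.1] gap 0.0564
 25.0 [0.4187 0.2008 0.3591] F [0.3 0.7 0.3] gap 0.0849
```

View pics/w7.png

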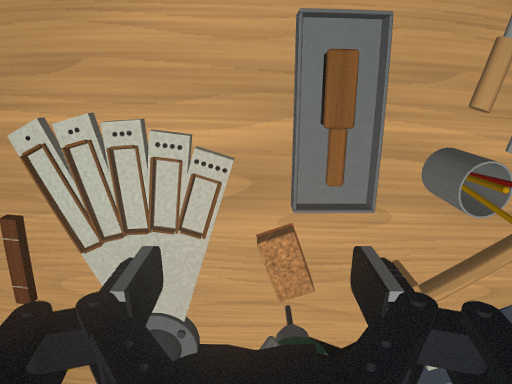

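Run:
```python
from h import *
R=down(0.)
movep([.49,-.05,.40],R); sleep(.2); p,d,cp=snap("wrist","w8"); np.savez("pics/w8cp.npz",K=cp[0],D=cp[1],P=cp[2],R=cp[3]); st()
snap("top","t8")
h=cv2.cvtColor(p,cv2.COLOR_RGB2HSV)
white=((h[...,1]<45)&(h[...,2]>130)).astype(np.uint8)*255
n,l,s_,c=cv2.connectedComponentsWithStats(white)
for i in range(1,n):
    if s_[i,4]>300: print(i,s_[i],c[i])
cv2.imwrite("pics/w8m.png",white)
```

```text
26.3 [ 0.4899 -0.0486  0.4   ] F [-0.8  0.1  0.1] gap 0.085
1 [  184     0   231   214 16563] [307.73688341  90.64499185]
2 [ 240    5   63   40 1445] [271.1384083   24.51764706]
3 [ 224   45   74   32 1681] [260.21832243  60.58715051]
5 [ 214   83   85   30 1897] [256.27358988  97.25724829]
6 [ 211  111   96   45 2009] [259.38476854 133.36635142]
7 [ 217  137  103   61 2164] [268.41589649 166.79436229]
11 [ 71 220  69  21 379] [110.5408971  230.51187335]
```

View pics/w8.png

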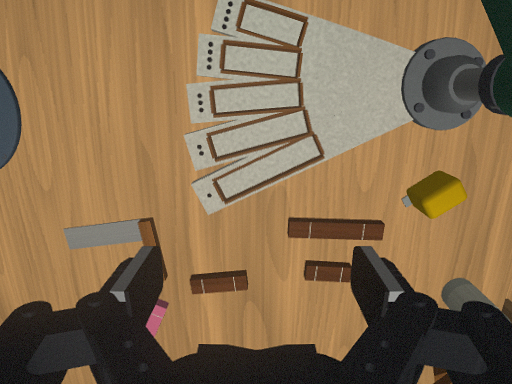

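View pics/w8m.png

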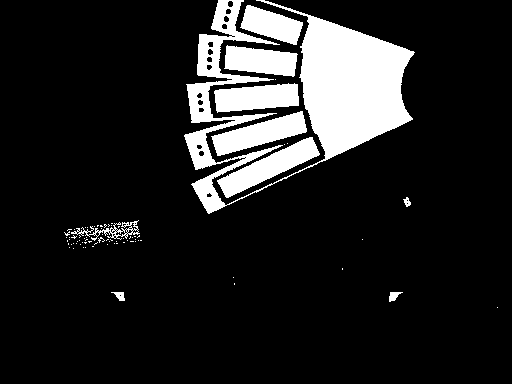

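```bash
cat > fit.py <<'E'
from h import *
from scipy.optimize import least_squares
p=cv2.imread("pics/w8.png")[:,:,::-1].copy(); z=np.load("pics/w8cp.npz"); cp=(z["K"],z["D"],z["P"],z["R"])
h=cv2.cvtColor(p,cv2.COLOR_RGB2HSV)
white=((h[...,1]<45)&(h[...,2]>130)).astype(np.uint8)*255
n,l,s_,c=cv2.connectedComponentsWithStats(white)
obs={}
for k,i in zip((5,4,3,2,1),(2,3,5,6,7)):
    m=(l==i).astype(np.uint8)*255; r=rects(p,cp,.018,m)[0]; obs[k]=r; print(k,np.round(r[0],4),round(r[1]),round(r[2]),round(r[3],3))
def f(x):
    o=[]
    for k,r in obs.items():
        a=x[2]-(k-1)*.185; n=np.array([-np.sin(a),np.cos(a)]); o.append((r[0]-x[:2])@n)
        da=(r[3]-a+np.pi/2)%np.pi-np.pi/2; o.append(da*.05)
    return o
s=least_squares(f,[.773,.04,-2.69]); print(np.round(s.x,4),np.round(np.array(s.fun)*1e3,2))
for k,r in obs.items(): print(k,np.linalg.norm(r[0]-s.x[:2]))
for r in rects(p,cp,.02,darkmask(p)): print(np.round(r[0],4),round(r[1]),round(r[2]),round(r[3],3),np.round(r[4]))
E
python3 fit.py
```

```text
5 [0.5094 0.1181] 83 33 -0.281
4 [0.4941 0.0692] 102 33 -0.105
3 [0.4884 0.0177] 123 33 0.086
2 [ 0.4923 -0.0358] 142 32 0.272
1 [ 0.5061 -0.0879] 162 33 0.454
[ 0.7708  0.0415 -2.6865] [ 0.01  0.19  0.07 -0.26 -0.25  0.03  0.24  0.1  -0.07 -0.07]
5 0.2723469654567101
4 0.27801465074411125
3 0.2833718105590895
2 0.2889966301789002
1 0.29465040096411965
[ 0.8704 -0.5277] 63 31 -1.016 [442. 377.]
[ 0.438  -0.4662] 78 72 -0.015 [227. 357.]
[ 0.0861 -0.3638] 45 38 -1.082 [ 44. 309.]
[ 0.278  -0.3541] 85 33 -1.498 [141. 308.]
[ 0.7037 -0.2992] 44 15 -0.998 [376. 284.]
[ 0.4228 -0.2916] 100 39 0.111 [219. 282.]
[ 0.6344 -0.2803] 137 61 -0.45 [342. 278.]
[ 0.3    -0.2848] 121 64 1.536 [151. 280.]
[ 0.6204 -0.1906] 161 36 -0.035 [335. 229.]
[ 0.4456 -0.1287] 61 31 -0.343 [229. 192.]
[ 0.4371 -0.051 ] 44 43 -1.35 [219. 144.]
[0.4585 0.0146] 77 45 0.075 [227.  95.]
[ 5.131e-01 -2.000e-04] 224 119 -1.321 [276. 102.]
[0.5098 0.1197] 95 46 -0.278 [267.  17.]
```

```bash
cat >> h.py <<'E'
PIL=np.array([0.7708,0.0415]); PHI0=-2.6865
RK={1:.29465,2:.2890,3:.28337,4:.2780,5:.27235}; LEN={1:160,2:140,3:120,4:100,5:80}
def pocket(k):
    a=PHI0-(k-1)*.185; return PIL+RK[k]*np.array([np.cos(a),np.sin(a)]), a+np.pi  # axis mod pi, a+pi in -.3...45
CO=.0734
def look(xy,yaw,z,name,tz=.02):
    """camera straight above xy"""
    y=np.array([-np.sin(yaw),np.cos(yaw)]); t=np.asarray(xy)-CO*y
    movep([*t,z],down(yaw)); sleep(.15)
    return snap("wrist",name)
def findbar(p,cp,xy,z=.02):
    h=cv2.cvtColor(p,cv2.COLOR_RGB2HSV)
    m=((h[...,0]<16)|(h[...,0]>172))&(h[...,1]>80)&(h[...,2]<125)
    m=cv2.morphologyEx(m.astype(np.uint8)*255,cv2.MORPH_CLOSE,np.ones((9,9)))
    rs=sorted(rects(p,cp,z,m,300),key=lambda r:np.linalg.norm(r[0]-xy))
    return rs
E
python3 - <<'E'
from h import *
for k in (1,4,5): print(k,pocket(k))
b=np.array([.622,-.192])
p,d,cp=look(b,1.536,.20,"b1"); s=st(); print(np.round(s["joint_pos"],2))
for r in findbar(p,cp,b)[:3]: print(np.round(r[0],4),round(r[1],1),round(r[2],1),round(r[3],3),np.round(r[4]))
command_gripper(.05)
E
```

```text
1 (array([ 0.50613939, -0.08801209]), 0.455092653589793)
4 (array([0.49418627, 0.06922806]), -0.09990734641020715)
5 (array([0.50942906, 0.11804902]), -0.28490734641020676)
 27.7 [ 0.6955 -0.1942  0.2018] F [-0.2  0.5  0.2] gap 0.0849
[ 0.85  0.88 -1.17  1.42  0.81  1.36  1.19]
[ 0.6237 -0.1951] 154.4 30.0 -0.032 [252.  89.]
[ 0.6143 -0.274 ] 79.3 33.4 -0.069 [162.  86.]
[ 0.5692 -0.0262] 128.0 44.5 -1.546 [435.  21.]
```

View pics/b1.png

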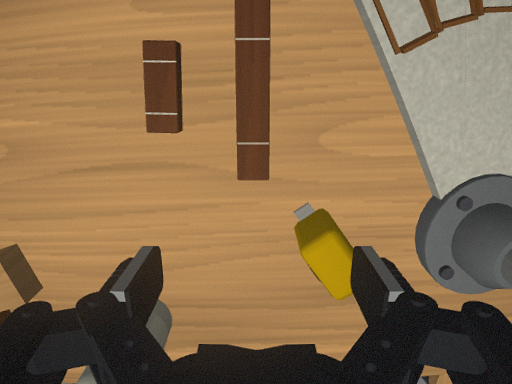

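```bash
sed -i 's/^CO=.*/CO=.02/' h.py
python3 - <<'E'
from h import *
b=np.array([.6215,-.1945])
p,d,cp=look(b,1.539,.25,"b1b"); s=st()
for r in findbar(p,cp,b)[:3]: print(np.round(r[0],4),round(r[1],1),round(r[2],1),round(r[3],3),np.round(r[4]))
E
```

```text
28.8 [ 0.6416 -0.1953  0.2487] F [ 0.3 -1.3 -0.4] gap 0.0503
[ 0.6217 -0.195 ] 158.0 30.2 -0.035 [256. 140.]
[ 0.6134 -0.2744] 79.1 32.6 -0.061 [181. 139.]
[ 0.5171 -0.0212] 177.1 122.3 -1.299 [418.  51.]
```

View pics/b1b.png

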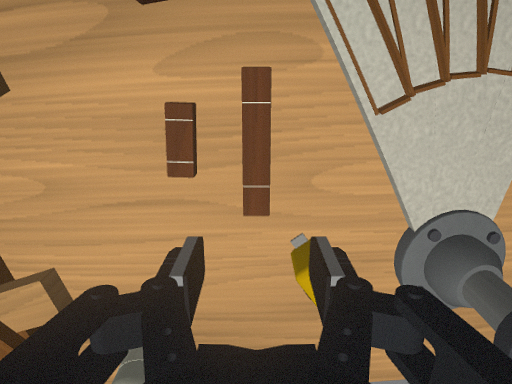

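```bash
cat >> h.py <<'E'
ZG=.036
def grasp(xy,yaw,name,grip=60):
    R=down(yaw)
    movep([*xy,.10],R)
    r=move_l([*xy,ZG],R,feed=.1,until_force=6); st(f"down {r}")
    command_gripper(.01,grip); st("grip")
    move_l([*xy,.10],R,feed=.12); st("lift"); snap("wrist",name)
E
python3 - <<'E'
from h import *
grasp([.6217,-.195],1.536,"g1")
E
```

```text
down False 30.2 [ 0.6221 -0.1948  0.0363] F [0.3 0.3 0.8] gap 0.0503
grip 30.5 [ 0.6224 -0.1949  0.0372] F [-0.8  0.1  4.8] gap 0.028
lift 31.2 [ 0.6214 -0.1953  0.1   ] F [ 0.3 -0.4 -0.9] gap 0.0279
```

View pics/g1.png

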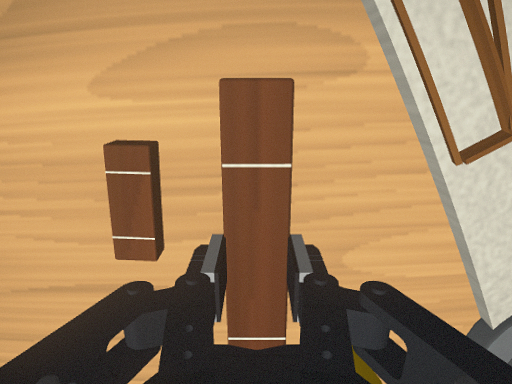

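```bash
cat >> h.py <<'E'
def endoff(px,topdz=-.017):
    s=sense(); w=cast(cam_pose("wrist",s),[px],s["position"][2]+topdz)[0]
    return s["tcp_rot"].T@(w-s["position"])   # tool coords: [1]=along bar, [2]=jaw
E
python3 - <<'E'
from h import *
print(endoff((257,79)),endoff((220,79)),endoff((294,79)))
xy,a=pocket(1); 
for yaw in (a+np.pi/2,): 
  for z in (.1,.055): print(yaw,inverse_kinematics([*xy,z],down(yaw)))
print(sense()["joint_pos"])
E
```

```text
[0.01709966 0.07933754 0.00022502] [ 0.01710475  0.07940524 -0.01426552] [0.01709469 0.07936502 0.01472163]
2.0258889803846896 [ 0.98710779  0.81976645 -1.28082159  2.01136259  0.92479039  1.07007495
  1.28740919]
2.0258889803846896 [ 0.94450556  0.87115516 -1.21028286  2.03650205  1.00545304  1.01183379
  1.23299384]
[ 0.9369808   0.90139304 -1.12481498  1.68665769  0.88612869  1.15211444
  1.0953005 ]
```

Run:
```python
from h import *
xy,a=pocket(1); R=down(a+np.pi/2)
movep([*xy,.12],R); move_l([*xy,.075],R,feed=.1); sleep(.15); st(); snap("wrist","p1");
```

```text
32.7 [ 0.5066 -0.0879  0.0756] F [ 0.7 -0.3 -1.5] gap 0.0279
```

View pics/p1.png

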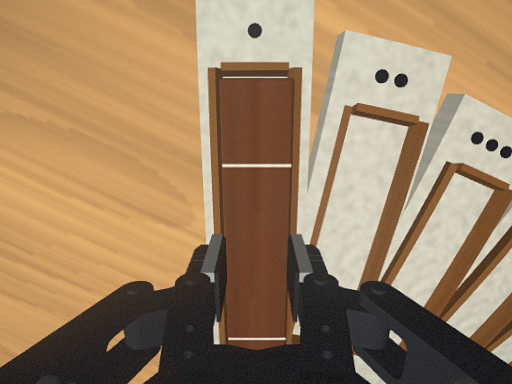

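```bash
cat >> h.py <<'E'
def seat(k,name,zt=.0545):
    xy,a=pocket(k); R=down(a+np.pi/2)
    r=move_l([*xy,zt],R,feed=.04,until_force=10); s=st(f"seat {r}")
    return r,s
E
python3 - <<'E'
from h import *
seat(1,"")
snap("wrist","p1b")
E
```

```text
seat True 33.2 [ 0.5058 -0.0882  0.0551] F [-0.7 -0.2  4.7] gap 0.0281
```

View pics/p1b.png

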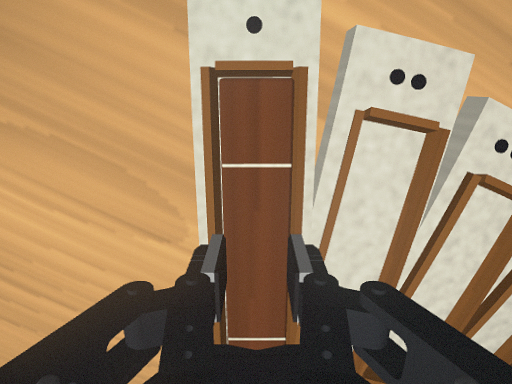

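```bash
cat >> h.py <<'E'
def release(k):
    xy,a=pocket(k); s=sense(); 
    command_gripper(s["finger_gap"]+.008); st("rel")
    move_l([*s["position"][:2],.12],feed=.12)
E
python3 - <<'E'
from h import *
release(1)
xy,a=pocket(1)
p,d,cp=look(xy,a+np.pi/2,.20,"p1c")
b=findbar(p,cp,xy,.038)
for r in b[:2]: print(np.round(r[0]-xy,4),r[1],r[2],r[3]-a,r[4])
c,u=np.array(xy),np.array([np.cos(a),np.sin(a)]); v=np.array([-u[1],u[0]])
for s in (-.07,-.035,0,.035,.07):
    for t in (-.01,.01):
        px=proj(cp,[[*(c+s*u+t*v),.038]]); print(s,t,np.round(dpts(cp,d,np.round(px))[0][2],4))
st()
E
```

```text
rel 33.5 [ 0.5051 -0.0884  0.0544] F [ 0.3 -0.2  0.2] gap 0.0359
[-0.0143  0.0913] 277.5735168457031 167.1917724609375 -1.8966201147905166 [327.35494881 161.48737201]
[-0.0456 -0.1902] 36.86558151245117 21.53072738647461 -1.8887836967039315 [68.264 10.272]
-0.07 -0.01 0.0358
-0.07 0.01 0.0382
-0.035 -0.01 0.0373
-0.035 0.01 0.0377
0 -0.01 0.0384
0 0.01 0.0376
0.035 -0.01 0.037
0.035 0.01 0.0375
0.07 -0.01 0.0377
0.07 0.01 0.0373
 34.9 [ 0.5231 -0.0797  0.1984] F [-0.2 -0.2  0.1] gap 0.0359
```

View pics/p1c.png

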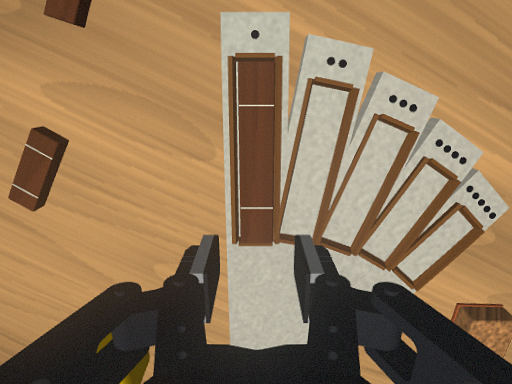

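Run:
```python
from h import *
b=np.array([.4245,-.295])
print(inverse_kinematics([*b,.036],down(1.67)))
p,d,cp=look(b,1.67,.25,"b4"); s=st(); command_gripper(.05)
for r in findbar(p,cp,b)[:3]: print(np.round(r[0],4),round(r[1],1),round(r[2],1),round(r[3],3),np.round(r[4]))
```

```text
[ 1.31139956  0.82690083 -1.08457333  2.03936886  0.96681248  0.91144929
  1.34731361]
 36.0 [ 0.4452 -0.2912  0.2498] F [-0.8  0.3  0.7] gap 0.0358
[ 0.4224 -0.2993] 98.9 29.2 0.108 [251. 139.]
[ 0.3116 -0.2377] 114.0 23.4 -1.425 [322.  37.]
[ 0.6079 -0.277 ] 88.6 31.0 -0.071 [254. 292.]
```

View pics/b4.png

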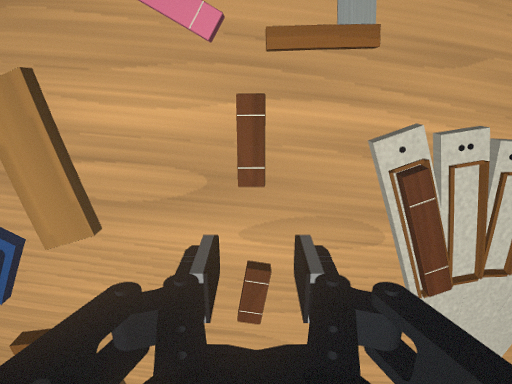

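Run:
```python
from h import *
grasp([.4224,-.2990],.108+np.pi/2,"g4")
```

```text
down False 37.7 [ 0.4229 -0.299   0.0364] F [-0.   0.2  0.2] gap 0.0498
grip 38.0 [ 0.4229 -0.2992  0.037 ] F [-1.6 -0.   7. ] gap 0.0282
lift 38.7 [ 0.4218 -0.2991  0.0995] F [-0.1 -0.6  0.2] gap 0.0283
```

View pics/g4.png

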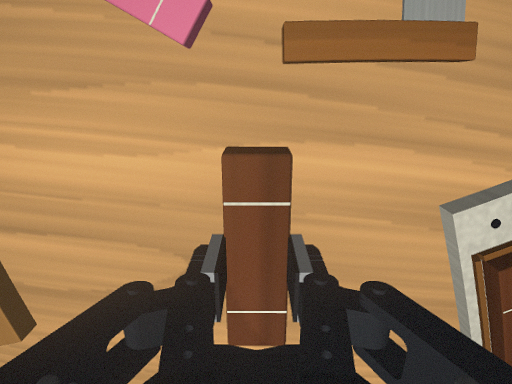

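Run:
```python
from h import *
print(endoff((257,154)))
xy,a=pocket(4); R=down(a+np.pi/2)
movep([*xy,.12],R); move_l([*xy,.075],R,feed=.1); sleep(.15); st(); snap("wrist","p4");
```

```text
[0.01706757 0.04953535 0.00029122]
 40.9 [0.4947 0.0694 0.0756] F [-0.2  0.1 -0.4] gap 0.0279
```

View pics/p4.png

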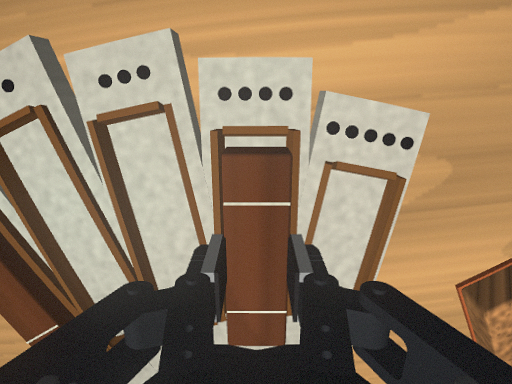

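Four-pip pocket at (255,180) with bar 4 held centred over it; lower it.

Run:
```python
from h import *
r,s=seat(4,"")
snap("wrist","p4b")
if abs(s["position"][2]-.055)<.0015:
    release(4)
    xy,a=pocket(4)
    p,d,cp=look(xy,a+np.pi/2,.20,"p4c")
    c,u=np.array(xy),np.array([np.cos(a),np.sin(a)]); v=np.array([-u[1],u[0]])
    for s in (-.04,0,.04):
        print([float(np.round(dpts(cp,d,np.round(proj(cp,[[*(c+s*u+t*v),.038]])))[0][2],4)) for t in (-.01,0,.01)])
```

```text
seat True 41.5 [0.4939 0.069  0.0548] F [-0.5 -0.5  5.3] gap 0.0277
rel 41.8 [0.4933 0.0686 0.0542] F [-0.1  0.6  0.8] gap 0.0359
[0.0379, 0.0373, 0.0371]
[0.0375, 0.0376, 0.0373]
[0.0385, 0.0382, 0.0374]
```

```bash
ls pics/p4c.png
```

```text
pics/p4c.png
```

View pics/p4c.png

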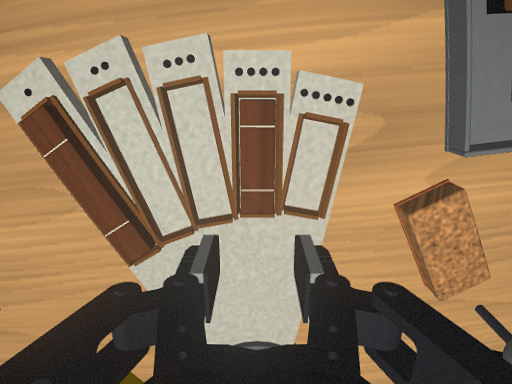

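Run:
```python
from h import *
b=np.array([.6134,-.2744])
s=sense(); move_l([*s["position"][:2],.28],feed=.25)
p,d,cp=look(b,1.506,.25,"b5"); s=st(); command_gripper(.05)
for r in findbar(p,cp,b)[:3]: print(np.round(r[0],4),round(r[1],1),round(r[2],1),round(r[3],3),np.round(r[4]))
```

```text
45.1 [ 0.6336 -0.274   0.2507] F [-0.2  0.8 -0.2] gap 0.0357
[ 0.6132 -0.2765] 79.3 29.6 -0.061 [252. 143.]
[ 0.8067 -0.2074] 141.2 117.9 0.948 [329. 289.]
[ 0.5326 -0.0583] 124.0 119.3 -1.489 [469.  47.]
```

View pics/b5.png

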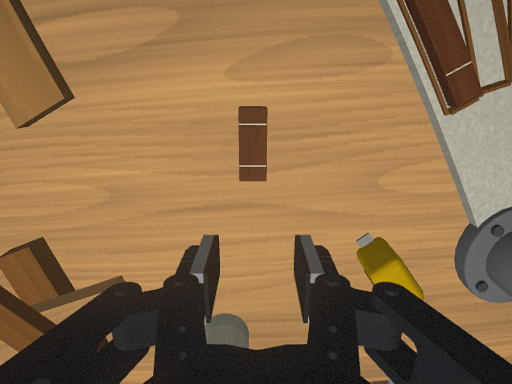

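Run:
```python
from h import *
grasp([.6132,-.2765],-.061+np.pi/2,"g5")
xy,a=pocket(5); R=down(a+np.pi/2); print(inverse_kinematics([*xy,.14],R))
movep([*xy,.14],R); move_l([*xy,.075],R,feed=.1); sleep(.15); st(); snap("wrist","p5");
```

```text
down False 46.9 [ 0.6136 -0.2763  0.0363] F [-0.4 -0.5  0.9] gap 0.05
grip 47.2 [ 0.6139 -0.2765  0.0372] F [0.5 0.5 4.5] gap 0.0285
lift 47.9 [ 0.6129 -0.2767  0.1   ] F [-1.   0.5 -0.3] gap 0.0279
[ 0.51172507  0.62510244 -1.10895015  1.96586028  0.6798053   0.98512166
  0.357133  ]
 50.4 [0.5099 0.1182 0.0757] F [ 0.2 -0.4 -0.1] gap 0.028
```

View pics/p5.png

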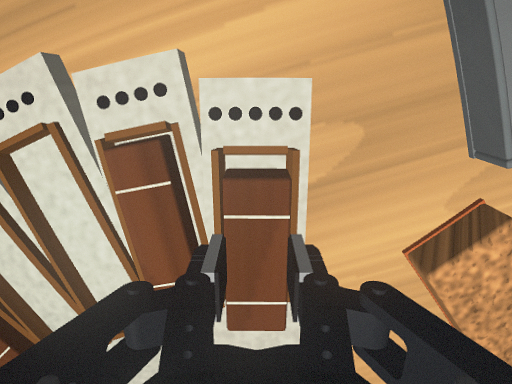

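Run:
```python
from h import *
print(endoff((257,178)))
r,s=seat(5,"")
snap("wrist","p5b")
if abs(s["position"][2]-.055)<.0015:
    release(5)
    xy,a=pocket(5)
    p,d,cp=look(xy,a+np.pi/2,.20,"p5c")
    c,u=np.array(xy),np.array([np.cos(a),np.sin(a)]); v=np.array([-u[1],u[0]])
    for s in (-.03,0,.03):
        print([float(np.round(dpts(cp,d,np.round(proj(cp,[[*(c+s*u+t*v),.038]])))[0][2],4)) for t in (-.01,0,.01)])
```

```text
[1.69544445e-02 3.92743230e-02 1.11760986e-05]
seat True 51.0 [0.5091 0.1178 0.0551] F [-0.5 -0.7  5.8] gap 0.0274
rel 51.3 [0.5086 0.1174 0.0545] F [0.4 0.4 0.1] gap 0.0356
[0.0376, 0.0379, 0.0373]
[0.0373, 0.0383, 0.0386]
[0.0372, 0.0373, 0.0377]
```

View pics/p5c.png

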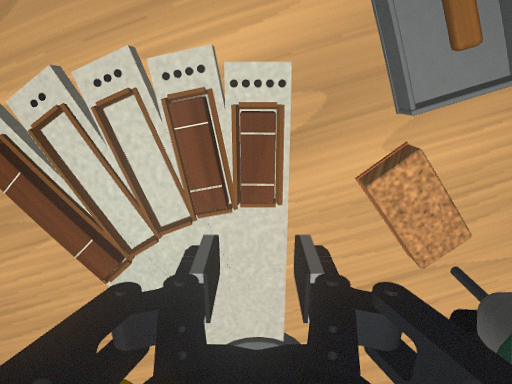

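Run:
```python
from h import *
s=sense(); xy,R=hpose(1.447,.347); print(xy)
move_l([*s["position"][:2],.30],feed=.25)
movep([.45,.20,.46],R); command_gripper(.08)
snap("top","t9"); 
move_l([*xy,.44],R,feed=.25); sleep(.1); s=st(); snap("wrist","w9"); print(np.round(s["joint_pos"],2))
```

```text
[0.58095829 0.33196364]
 55.5 [0.5804 0.3311 0.441 ] F [-1.  -0.2  0.4] gap 0.0801
[ 0.04  0.56 -1.07  1.23  0.49  1.62 -0.36]
```

View pics/t9.png

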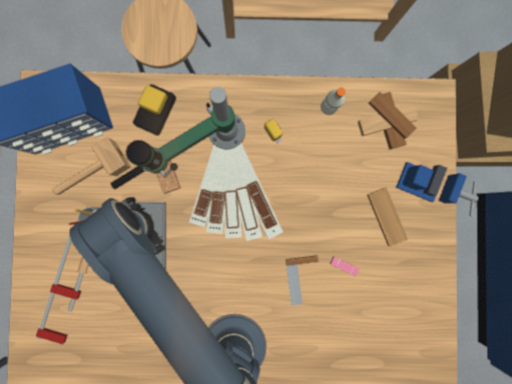

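View pics/w9.png

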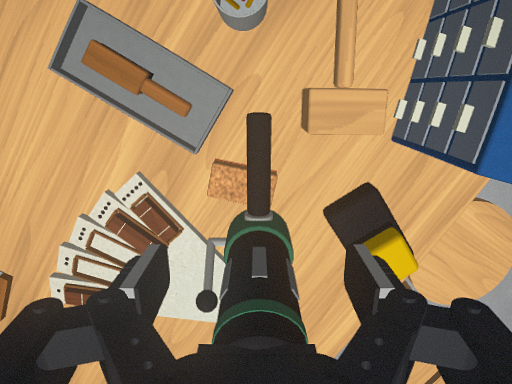

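Run:
```python
from h import *
xy,R=hpose(1.45,.347)
print(move_l([*xy,.221],R,feed=.15,until_force=8)); st()
command_gripper(.02,20); st("grip")
for q in np.linspace(1.45,.08,15)[1:]:
    xy,R=hpose(q,.347); r=move_l([*xy,.221],R,feed=.08,until_force=12); s=st(f"{q:.2f} {r}")
    if r: break
else: r=False
print(np.round(s["joint_pos"],2))
```

```text
False
 57.1 [0.5821 0.333  0.2221] F [ 0.  -0.5  0.3] gap 0.0801
grip 57.7 [0.582  0.3326 0.2213] F [ 0.5 -1.   1.9] gap 0.0254
1.35 False 58.2 [0.5541 0.3125 0.2212] F [-1.3 -0.8  3.4] gap 0.0254
1.25 False 58.8 [0.5289 0.2901 0.2212] F [-0.8 -2.1  5. ] gap 0.0252
1.16 False 59.4 [0.5056 0.2651 0.2212] F [-0.8 -1.3  6.2] gap 0.0254
1.06 False 60.0 [0.4849 0.2378 0.2212] F [ 0.4 -1.   4.9] gap 0.0257
0.96 False 60.5 [0.467  0.2088 0.2212] F [ 1.  -0.8  6. ] gap 0.0254
0.86 False 61.1 [0.4522 0.1783 0.2212] F [ 0.3 -2.1  6.1] gap 0.0255
0.77 False 61.7 [0.4403 0.1464 0.2212] F [ 0.9 -0.8  6.7] gap 0.0254
0.67 False 62.3 [0.4316 0.1137 0.2212] F [ 1.2 -0.8  6.6] gap 0.0255
0.57 False 62.9 [0.4262 0.0802 0.2212] F [ 0.7 -0.4  6.1] gap 0.0253
0.47 False 63.4 [0.424  0.0464 0.2212] F [ 2.1 -1.   5.6] gap 0.0248
0.37 False 64.0 [0.4251 0.0125 0.2211] F [ 0.9 -1.1  5.3] gap 0.0256
0.28 False 64.6 [ 0.4296 -0.0211  0.2212] F [2.  0.3 5.4] gap 0.0255
0.18 False 65.2 [ 0.4373 -0.0542  0.2212] F [ 1.3 -1.1  6. ] gap 0.0253
0.08 False 65.7 [ 0.4482 -0.0864  0.2212] F [ 1.4 -0.6  6.1] gap 0.0254
[ 1.18  0.48 -1.37  2.02  0.54  1.08  1.51]
```

Run:
```python
from h import *
for q in [.04,.015,-.005,-.02,-.035]:
    xy,R=hpose(q,.347); r=move_l([*xy,.221],R,feed=.03,until_force=6); s=st(f"{q:.3f} {r}")
    if r: break
print(np.arctan2(s["position"][1]-PIL[1],s["position"][0]-PIL[0])-PHI0, np.round(s["joint_pos"],2))
```

```text
0.040 False 66.3 [ 0.4534 -0.0988  0.2212] F [1.3 0.5 6.4] gap 0.0251
0.015 False 66.8 [ 0.4571 -0.1069  0.2212] F [ 2.  -1.6  5.8] gap 0.0253
-0.005 True 67.1 [ 0.4596 -0.112   0.2212] F [-1.2  0.6  3.7] gap 0.0252
0.0031528985262183618 [ 1.2   0.52 -1.36  1.99  0.58  1.11  1.62]
```

Run:
```python
from h import *
xy,R=hpose(-.02,.347); r=move_l([*xy,.221],R,feed=.02,until_force=9); s=st(f"{r}")
print(np.arctan2(s["position"][1]-PIL[1],s["position"][0]-PIL[0])-PHI0)
command_gripper(.07); s=st("rel"); 
move_l([*s["position"][:2],.44],feed=.2)
p,d,cp=snap("wrist","w10"); snap("scene","s10"); st()
```

```text
True 67.3 [ 0.4597 -0.112   0.2212] F [-1.   1.7  2. ] gap 0.0252
0.0032274171646315963
rel 67.8 [ 0.46   -0.1119  0.2214] F [ 0.5  0.7 -0.3] gap 0.07
 69.2 [ 0.4595 -0.112   0.4389] F [-0.1  0.2  0.4] gap 0.0702
```

View pics/w10.png

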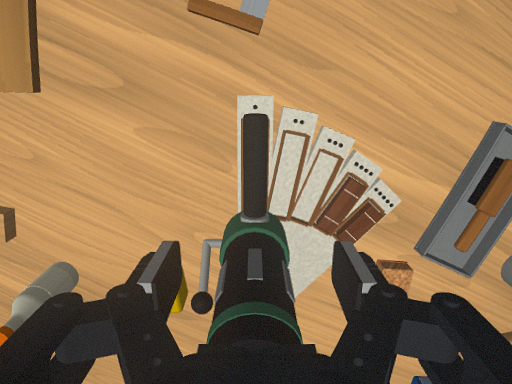

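Run:
```python
from h import *
s=sense()
movep([.30,-.40,.44],s["tcp_rot"]); st()
snap("top","t10"); snap("scene","s11")
a=cv2.imread("pics/t10.png"); cv2.imwrite("pics/t10c.png",cv2.resize(a[80:290,120:350],None,fx=2.7,fy=2.7,interpolation=cv2.INTER_CUBIC))
d=np.load("pics/t10_d.npy"); cp=cam_pose("top")
m=[(x,y) for x in range(180,280) for y in range(150,260) if .385<dpts(cp,d,[(x,y)])[0][2]<.41]
c=cast(cp,np.mean(m,0),.40)[0]; print("motor",c,np.arctan2(c[1]-PIL[1],c[0]-PIL[0])-PHI0)
```

```text
70.4 [ 0.3013 -0.3985  0.4402] F [ 0.8 -0.2  0.7] gap 0.0703
motor [ 0.5478013  -0.06741283  0.4       ] -0.0007670597814404267
```

View pics/t10c.png

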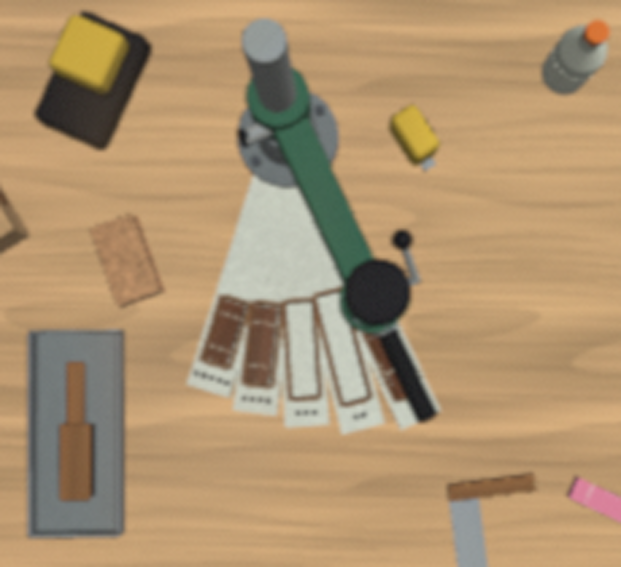

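View pics/s11.png

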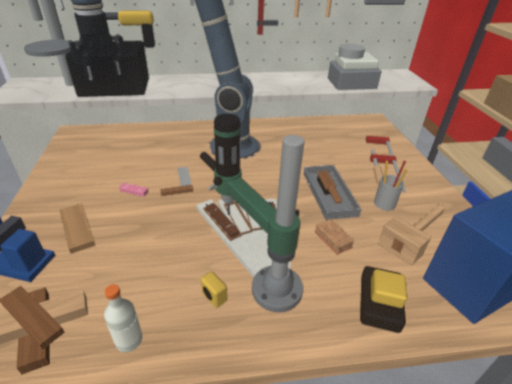

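The drill arm is at its working stop over pocket 1. The bars are in pockets 1, 4 and 5 and the brush is in the tray. The other things on the bench have not moved.

Run:
```python
from h import *
sleep(.5); finish_job(); st()
```

```text
the job is handed in; nothing more can be done
the job is handed in; nothing more can be done
```

The job is done and handed in at about 71 s of the 210 s allowed. I swung the drill arm to its parking stop and put the brush bristles-down in the tool tray. I then loaded the bars that were there, bar1, then bar4, then bar5. Bar2 and bar3 were absent, so their pockets stay empty. Last, I swung the drill arm to its working stop over pocket 1 and let go.

- **Bars:** after each placing, the top faces read level at 37–38 mm above the bench, against 38 mm expected for a bar fully down.
- **Drill arm:** the gripper felt the working stop at about 0.003 rad. After I let go, the top camera put the motor at about -0.001 rad. The parking stop was felt at about 1.44 rad, against 1.45 given.
- **Bench:** the last pictures show the brush in the tray, and the pink look-alike and the other things where they started.

No check failed or disagreed. I saw no knocked item or slackened grip during the run.

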